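Snap the lid onto the wide coffee-bar canister

TASK

Close the wider of the two open canisters so that it can be stacked away: take the loose wooden lid that fits it (the larger one) by its knob, set it in the mouth without dropping it, and press it straight down until it snaps fully home, its plate flat on the rim; then let go. Leave the narrow canister and the small lid where they are, and do not knock the wide canister over.

Things in the scene. Friction and masses are not known exactly. Their poses are not given: they have to be found in the camera images.
- lid_knob (a point): Larger loose wooden lid, plug down on the counter, knob up, 0.14 kg. From below: tapered plug 39 mm high (72 mm across at its foot, widening to a 96 mm snap bead 25-27 mm up, then an 89 mm neck); plate 114 mm across, 8 mm thick; upright round knob 30 mm across, 36 mm tall. Point: on the knob's axis, 24 mm above the plate's top, 12 mm below the knob's top, 71 mm above the plug's foot; z up.
- tin_mouth (a point): Wider open cream canister, loose, empty: 112 mm outside, 104 inside, 80 tall, 0.45 kg. Point: centre of the mouth at rim level; z up. Four spring nubs inside the rim stop the large lid with its plate 13 mm above the rim; a straight push of about 8 to 15 N snaps it past them, plate flat on the rim. The taper finds its way in from 10 mm off centre. Home: lid_knob 32 mm above this point.
- small_lid_knob (a point): Smaller loose wooden lid, the same shape and height but with a plate 86 mm across; it belongs to the narrow canister and is not wanted. Point: on the knob's axis, 24 mm above the plate's top, 71 mm above the counter.
- small_tin_mouth (a point): Narrower open cream canister, 82 mm outside, 74 mm inside, 80 mm tall; it stays open. Point: centre of its mouth at rim level.
Mind the look-alikes: they are no part of the job. What is shaped like the part that bears lid_knob but red or yellow is not meant.

How it is judged:
By the outcome, as a careful person would: the job done as asked, in the order asked, and still so for the second after the job is handed in, with the robot touching nothing.
It also fails if it takes over 38 s, if anything falls off the work surface, if the arm or the gripper's body presses on something with over 40 N, if the wrist force passes 120 N, or if a joint passes its speed limit or range.

ROBOT

A 6-joint arm with a two-finger parallel gripper is mounted at the origin on the work surface. World frame = base frame: x ahead of the robot, y to its left, z up, the work surface at z = 0. Lengths are in mm, angles in rad, forces in N, time in s.
With the tool pointing down it reaches from about 275 to 825 mm from the base axis. Payload 4.9 kg.
Tool frame: the origin (TCP) lies at the very end of the fingers, on their centre line; the grasp point (between the pads) lies 19 mm behind it; z points along the fingers, y is the direction in which the jaws open and shut (so a half turn about z gives the same grasp; the last joint's range is limited). The gripper opens to 85 mm and grips with 20 to 120 N. Pads are 22 mm wide; open, the fingers measure 114 mm over their backs; the gripper's body (76 mm by 85 mm) begins 54 mm behind the grasp point. The pads swing forward as they close: fully open they stand 13 mm farther back than shut.
Start: joints at [1.141, 0.326, -0.193, 1.052, 0, 1.437], TCP at [160.322, 526.132, 231.281] pointing down, gripper open.
Joint ranges: [-2.65, 2.65], [-0.97, 1.79], [-1.3, 1.35], [-1.93, 2.1], [-1.47, 1.37], [-3.14, 3.14]. Speed limits (rad/s): [2.57, 2.57, 3.14, 3.14, 3.14, 3.14].

INTERFACE

Orientations are given as [roll, pitch, yaw] about the fixed x, y, z axes, in that order (R = Rz(yaw) Ry(pitch) Rx(roll)).
In Python, from bench import bot, solve_ik, imaging gives the robot as it stands. Calls block until the motion is done:
- bot.move_ptp(position, orientation): joint-space move of the TCP to a pose.
- bot.movel(position, rot=None, max_speed=150, threshold=None): straight line of the TCP; rot=None keeps the orientation; max_speed is the mean speed in mm/s. With threshold (N) it stops when the force on the tool has changed by that much, and returns True; else False.
- bot.move_j(angles): joint-space move.
- bot.grip(opening, effort=None): opening from 0.0 (shut) to 1.0 (fully open); effort is the grip in N (None keeps the last); returns when the fingers have stopped.
- bot.dwell(seconds).
- solve_ik(position, orientation): joint angles nearest the present ones, or None.
- bot.get_state(): the state.
- imaging.capture(name): name is "side" or "top" or "wrist"; returns the picture (420x560x3 uint8, blue, green, red); there is no depth.
- imaging.camera_model(name): a dict with "K" (3x3 intrinsics, pixels), "k1" (the pictures are not rectified: a ray, as slopes to the right and down, at radius r is drawn at 1 + k1 r^2 times it, then the intrinsics apply), "position" and "rotation" of the camera in the world. Camera axes: x right, y up, looking along -z (the intrinsics and any distortion apply to the point x, -y, -z); pixel columns grow to the right and rows downward; lengths in mm; the calibration is good to about 2 mm. A picture is of the moment at which its call begins: read the wrist's pose just before it. camera_model takes no time and is no camera call; for the wrist camera it gives the pose at the moment of the call.
A pose or a line that the arm cannot do raises bot.IKError and nothing moves.
- bot.sign_off(): hands the job in, once; it reports no verdict.
The state is a dict: "t": time; "qpos": joint angles; "joint_velocities": joint speeds; "effort": joint torques, N m; "tcp_pos": TCP position; "orientation": TCP orientation; "contact_force": force on the tool from outside, world axes, zero at the start; "wrist_torque": the same for the moment, N m; "opening": opening from 0.0 (shut) to 1.0 (fully open).
Only numpy, scipy, OpenCV 4.12 (cv2) and the standard library are available. Lean on these libraries where they do the work, as an engineer would, in place of code of your own. Each camera call takes 0.05 s, during which the arm holds its last target.

## Working session

There is one attempt and no reset: what is moved stays moved. The work goes in short steps, each a Python script; the robot and the scene stay as the last script left them, time stands still between calls to the robot, and variables do not carry over. Pictures are saved under pics/ and viewed, and the job is handed in when it is done.

```bash
ls; mkdir -p pics; python3 - <<'E'
from bench import bot, solve_ik, imaging
import cv2
for n in("top","side","wrist"):
    m=imaging.camera_model(n); print(n,m)
    cv2.imwrite(f"pics/{n}0.png",imaging.capture(n))
print(bot.get_state())
E
```

```text
pics
top {'K': array([[501.08302868,   0.        , 272.65140961],
       [  0.        , 501.08302868, 216.54658897],
       [  0.        ,   0.        ,   1.        ]]), 'k1': -0.09513051029482217, 'position': array([ 301.0578334 , -137.99990919, 1376.07931603]), 'rotation': array([ 0.1039567 ,  0.01711349, -1.54866271])}
side {'K': array([[398.00079648,   0.        , 278.93861256],
       [  0.        , 398.00079648, 210.48587386],
       [  0.        ,   0.        ,   1.        ]]), 'k1': 0.03706068948605941, 'position': array([338.69220443, 510.80194348, 771.03661726]), 'rotation': array([ 0.75823123, -0.01435293, -2.97864106])}
wrist {'K': array([[356.11433847,   0.        , 280.66880777],
       [  0.        , 356.11433847, 204.37210862],
       [  0.        ,   0.        ,   1.        ]]), 'k1': -0.019693275360264263, 'position': array([ 95.87960317, 546.23849853, 374.98195216]), 'rotation': array([-0.26513956,  0.00298862,  1.27514532])}
{'t': 0.15, 'qpos': array([ 1.14080103e+00,  3.26750406e-01, -1.93362103e-01,  1.05201672e+00,
       -1.50188720e-05,  1.43660648e+00]), 'joint_velocities': array([ 0.00047972, -0.00304781,  0.00285288,  0.00037903, -0.00206649,
        0.00105837]), 'effort': array([ 9.33844531e-04, -4.43704176e+01,  2.62664813e+01,  1.04671242e-02,
       -7.79886977e-05, -6.62673703e-07]), 'tcp_pos': array([160.12855223, 525.70093263, 230.69136827]), 'orientation': array([-3.14026972e+00, -1.63442170e-04,  2.84578710e+00]), 'contact_force': array([-0.68294451,  0.79947576,  0.22997231]), 'wrist_torque': array([-0.05598943, -0.0688568 ,  0.03187126]), 'opening': 1.0013491603957483}
```

View pics/top0.png

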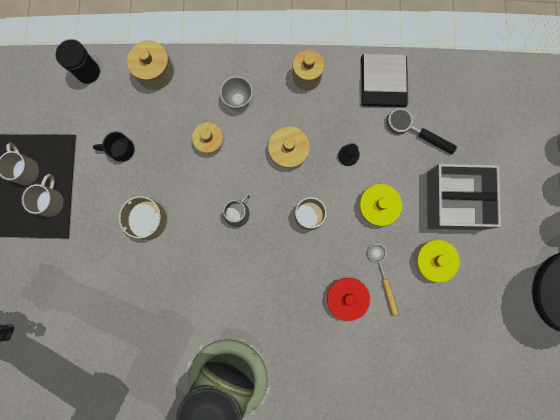

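View pics/side0.png

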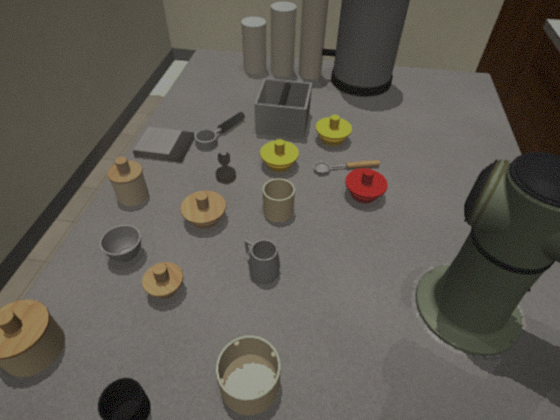

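View pics/wrist0.png

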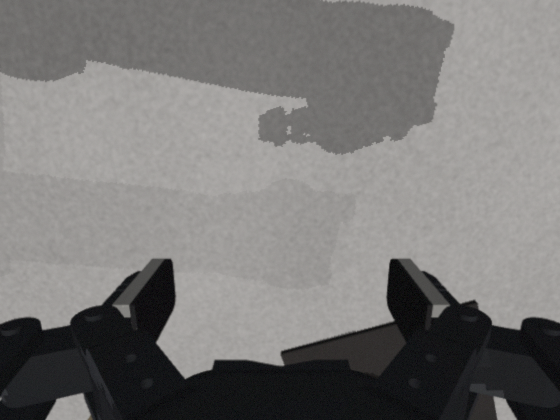

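Candidates, by pixel in the top view:
- **Loose wooden lids:** the large one is at (289,146), side view (203,208). The small one is at (207,137), side view (162,280).
- **Lidded canisters:** (148,60) and (308,66). Their lids are not loose.
- **Coloured look-alikes:** yellow at (381,204) and (438,261), red at (348,299).
- **Open canisters:** the wide one is at (142,217), the narrow one at (311,213).

I choose the large loose lid at (289,146) and the wide canister at (142,217), and will check both in crops.

```bash
cat > h.py <<'E'
import numpy as np, cv2
from scipy.spatial.transform import Rotation as R
from scipy.optimize import least_squares
def rays(m,uv):
    K=m["K"];uv=np.atleast_2d(np.float64(uv)).reshape(-1,1,2)
    p=cv2.undistortPoints(uv,K,np.array([m["k1"],0,0,0.]))[:,0]
    d=np.c_[p[:,0],-p[:,1],-np.ones(len(p))]
    return R.from_euler('xyz',m["rotation"]).apply(d)
def onz(m,uv,z):
    d=rays(m,uv);c=np.array(m["position"]); return c+d*((z-c[2])/d[:,2])[:,None]
def proj(m,P):
    q=R.from_euler('xyz',m["rotation"]).inv().apply(np.atleast_2d(P)-m["position"])
    q=q*[1,-1,-1]; return cv2.projectPoints(q.reshape(-1,1,3),np.zeros(3),np.zeros(3),m["K"],np.array([m["k1"],0,0,0.]))[0][:,0]
def circ(xy,r=None):
    c=xy.mean(0)
    if r is None:
        s=least_squares(lambda p:np.hypot(*(xy-p[:2]).T)-p[2],[*c,50],loss='soft_l1',f_scale=1)
    else:
        s=least_squares(lambda p:np.hypot(*(xy-p[:2]).T)-r,c,loss='soft_l1',f_scale=1)
    return s.x, np.abs(s.fun).mean()
def wood(im,box):
    x0,y0,x1,y1=box
    hsv=cv2.cvtColor(im,cv2.COLOR_BGR2HSV)
    mk=cv2.inRange(hsv,(10,90,90),(28,255,255)); z=np.zeros_like(mk); z[y0:y1,x0:x1]=mk[y0:y1,x0:x1]
    c=max(cv2.findContours(z,cv2.RETR_EXTERNAL,cv2.CHAIN_APPROX_NONE)[0],key=cv2.contourArea)
    return c[:,0].astype(float)
E
python3 - <<'E'
from h import *
from bench import imaging
t=cv2.imread('pics/top0.png');s=cv2.imread('pics/side0.png')
mt=imaging.camera_model('top');ms=imaging.camera_model('side')
for n,b in(('big',(262,120,316,175)),('small',(185,115,228,160)),('cl',(120,35,175,85))):
    c=wood(t,b); print(n,circ(onz(mt,c,47)[:,:2]))
a=cv2.resize(t[115:185,250:330],None,fx=5,fy=5,interpolation=cv2.INTER_CUBIC)
b=cv2.resize(t[185:255,100:180],None,fx=5,fy=5,interpolation=cv2.INTER_CUBIC)
cv2.imwrite('pics/c1.png',np.hstack([a,b]))
a=cv2.resize(s[180:250,163:243],None,fx=5,fy=5,interpolation=cv2.INTER_CUBIC)
b=cv2.resize(s[330:420,200:300],None,fx=4,fy=4,interpolation=cv2.INTER_CUBIC)
cv2.imwrite('pics/c2.png',np.hstack([a,b[:350]]))
E
```

```text
big (array([ 630.56944574, -150.89922333,   55.4167634 ]), np.float64(0.672069002846554))
small (array([652.5794983 ,  71.58510784,  41.32329616]), np.float64(0.6013002620529255))
cl (array([875.98270941, 251.48929237,  57.13411635]), np.float64(0.6981738413595456))
```

View pics/c1.png

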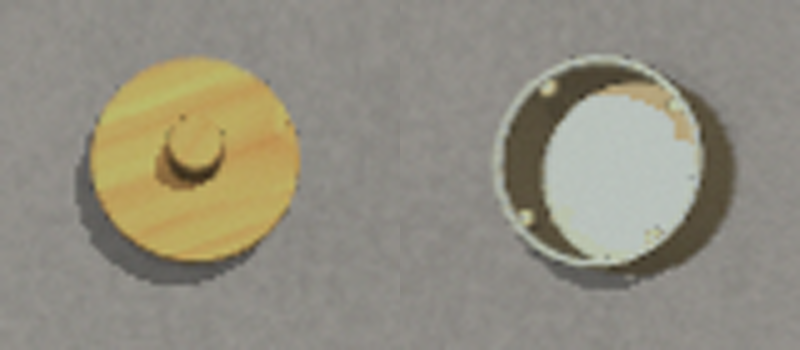

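View pics/c2.png

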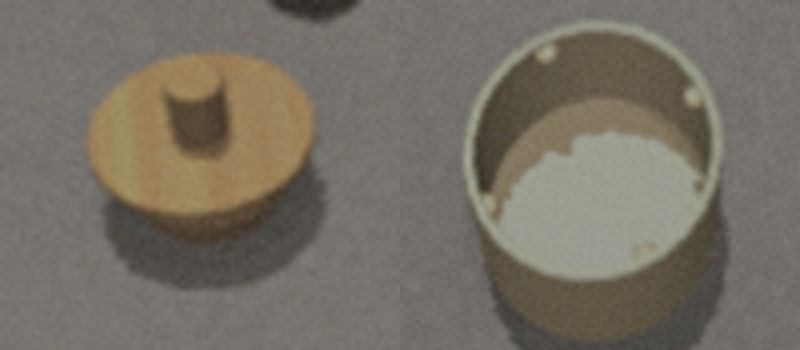

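```bash
python3 - <<'E'
from h import *
from bench import imaging
t=cv2.imread('pics/top0.png');s=cv2.imread('pics/side0.png')
mt=imaging.camera_model('top');ms=imaging.camera_model('side')
def T(p):return np.array([100+(p[0]-400)/5,185+p[1]/5])-.4
def S(p):return np.array([200+(p[0]-400)/4,330+p[1]/4])-.4
tp=np.array([T(p) for p in[(495,160),(702,160),(600,55),(598,265),(525,87),(675,85),(525,237)]])
sp=np.array([S(p) for p in[(463,150),(722,145),(592,21),(585,281),(500,55),(690,65),(500,240),(682,235)]])
print('tin top',circ(onz(mt,tp,80)[:,:2]),'side',circ(onz(ms,sp,80)[:,:2]))
k=np.array([[250+195/5,115+130/5]])-.4; print('knobtop top',onz(mt,k,83))
k=np.array([[163+195/5,180+78/5]])-.4; print('side',onz(ms,k,83))
c=wood(s,(170,180,240,250)); c=c[c[:,1]<207]; print('plate side',circ(onz(ms,c,47)[:,:2],57))
c=wood(t,(262,120,316,175)); print('plate top',circ(onz(mt,c,47)[:,:2],57))
E
```

```text
tin top (array([428.85799175, 238.2215451 ,  55.73408212]), np.float64(0.2300736769662604)) side (array([428.79095025, 238.2595765 ,  55.76556925]), np.float64(0.9839846885172072))
knobtop top [[ 637.96216255 -150.54710498   83.        ]]
side [[ 630.21956737 -151.53497513   83.        ]]
plate side (array([ 630.27733989, -146.47065886]), np.float64(1.2742253756626045))
plate top (array([ 630.58738374, -150.8665025 ]), np.float64(1.6046352522521339))
```

```bash
python3 - <<'E'
from h import *
from bench import imaging,bot,solve_ik
pi=np.pi
for p in([630.5,-150.7,190],[630.5,-150.7,52],[428.8,238.2,220],[428.8,238.2,85]):
    for y in (1.47,1.2,2.4): print(p,y,solve_ik(p,[pi,0,y]))
bot.move_ptp([630.5,-150.7,190],[pi,0,1.47])
m=imaging.camera_model('wrist');im=imaging.capture('wrist');cv2.imwrite('pics/w1.png',im)
st=bot.get_state();print(st['t'],st['tcp_pos'],st['contact_force'])
print(proj(m,[[630.5,-150.7,83],[630.5,-150.7,47]]))
np.save('w1.npy',m,allow_pickle=True)
E
```

```text
[630.5, -150.7, 190] 1.47 [-0.34839505  0.53580137  0.0265717   1.06156665  0.          1.3231976 ]
[630.5, -150.7, 190] 1.2 [-0.34839505  0.53580137  0.0265717   1.06156665  0.          1.5931976 ]
[630.5, -150.7, 190] 2.4 [-0.34839505  0.53580137  0.0265717   1.06156665  0.          0.3931976 ]
[630.5, -150.7, 52] 1.47 [-0.34839505  0.66039361 -0.13394099  0.77646172  0.          1.3231976 ]
[630.5, -150.7, 52] 1.2 [-0.34839505  0.66039361 -0.13394099  0.77646172  0.          1.5931976 ]
[630.5, -150.7, 52] 2.4 [-0.34839505  0.66039361 -0.13394099  0.77646172  0.          0.3931976 ]
[428.8, 238.2, 220] 1.47 [ 0.35644489  0.2251182  -0.36137916  0.98429896  0.          2.02803754]
[428.8, 238.2, 220] 1.2 [ 0.35644489  0.2251182  -0.36137916  0.98429896  0.          2.29803754]
[428.8, 238.2, 220] 2.4 [ 0.35644489  0.2251182  -0.36137916  0.98429896  0.          1.09803754]
[428.8, 238.2, 85] 1.47 [ 0.35644489  0.37501342 -0.54497139  0.65081152  0.          2.02803754]
[428.8, 238.2, 85] 1.2 [ 0.35644489  0.37501342 -0.54497139  0.65081152  0.          2.29803754]
[428.8, 238.2, 85] 2.4 [ 0.35644489  0.37501342 -0.54497139  0.65081152  0.          1.09803754]
3.1 [ 630.66311477 -149.70549318  190.13848593] [ 0.33523953  0.53061668 -1.14284701]
[[282.02321818 203.84312079]
 [281.86330477 192.4776253 ]]
```

View pics/w1.png

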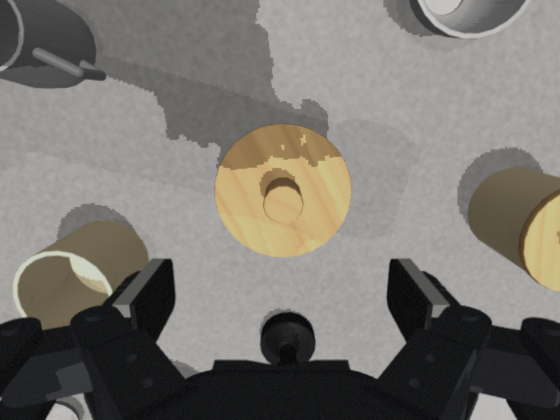

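Wrist view at 190 mm: the large lid's plate is centred at (283,190) and the knob top at (283,204). That matches the predicted (282,192) and (282,204), so I'll grasp.

```bash
python3 - <<'E'
from h import *
from bench import imaging,bot
pi=np.pi
X,Y=630.8,-150.7
bot.movel([X,Y,100],[pi,0,1.47],max_speed=150)
hit=bot.movel([X,Y,53],max_speed=70,threshold=6)
st=bot.get_state();print(hit,st['t'],st['tcp_pos'],st['contact_force'])
bot.grip(0.0,effort=90)
st=bot.get_state();print(st['t'],st['tcp_pos'],st['contact_force'],st['opening'])
bot.movel([X,Y,120],max_speed=100)
cv2.imwrite('pics/w2.png',imaging.capture('wrist'));cv2.imwrite('pics/s2.png',imaging.capture('side'))
st=bot.get_state();print(st['t'],st['tcp_pos'],st['contact_force'],st['opening'],st['wrist_torque'])
E
```

```text
False 4.675 [ 631.01720842 -150.770482     53.12594129] [0.48181632 0.20911204 0.68467083]
5.2417 [ 631.21149143 -150.84291514   53.50931254] [0.61139061 0.37571533 2.77928601] 0.327219803541847
6.1583 [ 630.04692201 -150.43894054  118.91904806] [ 0.05970008 -0.59529814 -1.30170149] 0.3226372806799624 [-0.00413694 -0.02996703 -0.00468468]
```

View pics/w2.png

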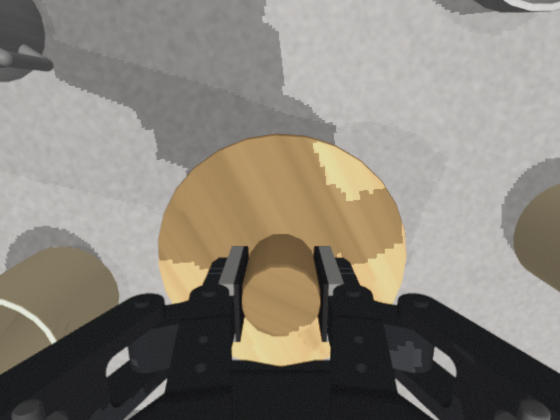

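View pics/s2.png

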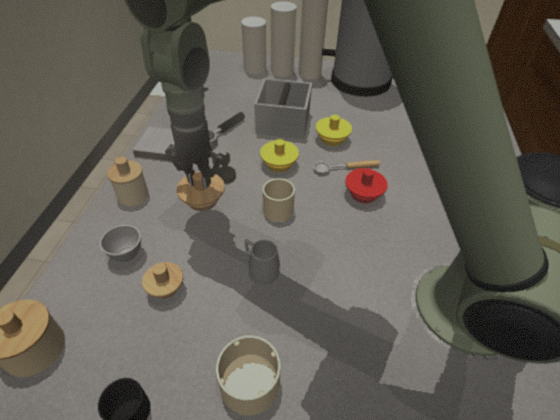

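Wrist view: the knob at (281,290) sits squarely between the pads, with the plate level and centred on the jaws. The side view shows the lid lifted off the counter. Next I carry it over the tin.

```bash
python3 - <<'E'
from h import *
from bench import imaging,bot
pi=np.pi
bot.movel([630.8,-150.7,225],max_speed=180)
bot.move_ptp([428.8,238.2,225],[pi,0,2.17])
st=bot.get_state();print(st['t'],st['tcp_pos'],st['orientation'],st['contact_force'],st['opening'])
bot.movel([428.8,238.2,150],max_speed=120)
bot.dwell(0.2)
cv2.imwrite('pics/s3.png',imaging.capture('side'));cv2.imwrite('pics/w3.png',imaging.capture('wrist'))
st=bot.get_state();print(st['t'],st['tcp_pos'],st['contact_force'],st['opening'])
E
```

```text
8.5 [429.65406718 237.73879376 224.9905513 ] [3.14122504e+00 4.35929875e-04 2.16871037e+00] [-0.43454449 -0.83616008 -2.07975554] 0.3266427594508903
9.575 [429.17687324 238.37149265 150.58176184] [ 0.28838211  0.02652922 -0.80611415] 0.3275277936319812
```

View pics/s3.png

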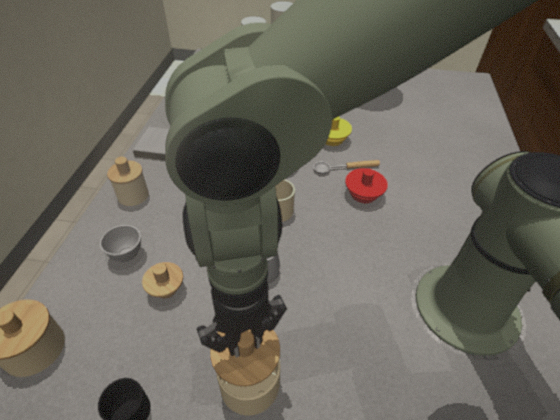

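View pics/w3.png

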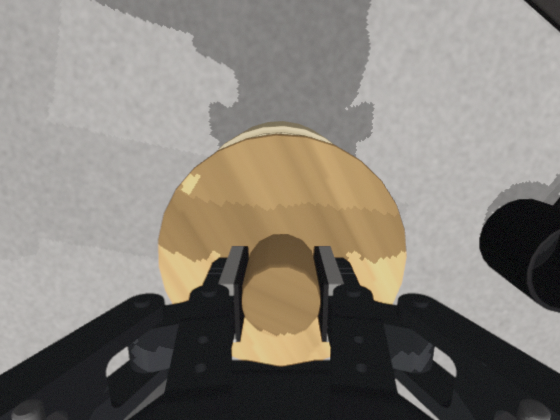

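The lid is centred over the tin: the rim shows symmetrically about column 280 at row 125 in the wrist view. I'll lower it until it touches the nubs.

```bash
python3 - <<'E'
from h import *
from bench import imaging,bot
def p(h=None):
    st=bot.get_state();print(h,round(st['t'],2),st['tcp_pos'].round(2),st['contact_force'].round(2),round(st['opening'],3))
h=bot.movel([428.8,238.2,115],max_speed=50,threshold=5);p(h)
h=bot.movel([428.8,238.2,103],max_speed=15,threshold=4.5);p(h)
cv2.imwrite('pics/s4.png',imaging.capture('side'))
cv2.imwrite('pics/w4.png',imaging.capture('wrist'))
E
```

```text
False 10.43 [428.98 238.27 115.11] [ 0.41  0.87 -1.48] 0.327
True 10.95 [427.5  238.59 107.65] [-0.38  0.87  0.89] 0.323
```

View pics/s4.png

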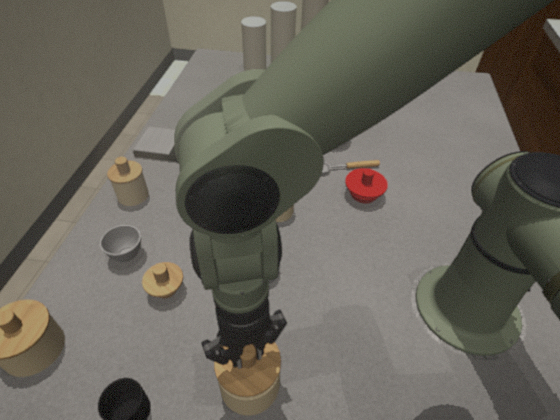

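It touched at TCP z=107.6, where the nub stop was expected (107). Now I press straight down.

```bash
python3 - <<'E'
from h import *
from bench import imaging,bot
def p(h=None):
    st=bot.get_state();print(h,round(st['t'],2),st['tcp_pos'].round(2),st['contact_force'].round(2),round(st['opening'],3))
x,y=428.8,238.2
h=bot.movel([x,y,88],max_speed=20,threshold=28);p(h)
bot.dwell(0.2);p()
cv2.imwrite('pics/s5.png',cv2.resize(imaging.capture('side')[300:420,180:320],None,fx=4,fy=4))
cv2.imwrite('pics/w5.png',imaging.capture('wrist'))
E
```

```text
True 11.78 [428.97 238.15  94.24] [ 1.05 -0.25  6.96] 0.325
None 11.98 [428.95 238.15  94.24] [-0.78  0.32  7.22] 0.327
```

View pics/s5.png

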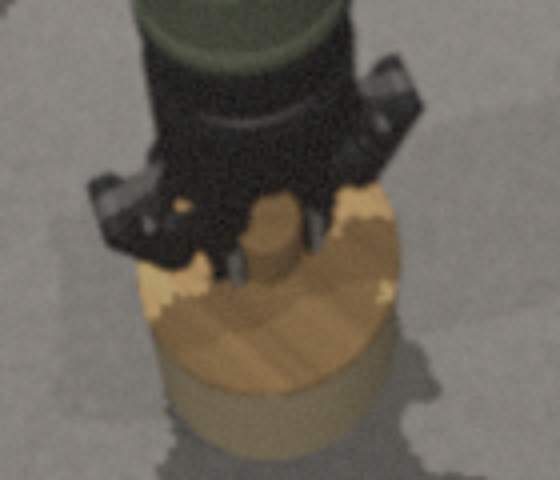

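It reached z=94.2, the expected home height (94), with a force stop there, and the plate looks flat on the rim. I'll release, retreat and inspect.

```bash
python3 - <<'E'
from h import *
from bench import imaging,bot
def p(h=None):
    st=bot.get_state();print(h,round(st['t'],2),st['tcp_pos'].round(2),st['contact_force'].round(2),round(st['opening'],3))
bot.grip(0.8);p()
bot.movel([428.8,238.2,190],max_speed=100);p()
bot.move_ptp([330,-100,260],[np.pi,0,1.5]);p()
s=imaging.capture('side');t=imaging.capture('top')
ms=imaging.camera_model('side');mt=imaging.camera_model('top')
cv2.imwrite('pics/s6.png',s);cv2.imwrite('pics/t6.png',t)
c=wood(t,(105,180,180,255));
for z in(88,101):print(z,circ(onz(mt,c,z)[:,:2]))
a=cv2.resize(s[300:420,180:320],None,fx=4,fy=4,interpolation=cv2.INTER_CUBIC);cv2.imwrite('pics/s6c.png',a)
# expected outlines: home vs unsnapped plate top in side view
th=np.linspace(0,2*np.pi,9)[:-1]
x,y=circ(onz(mt,c,88)[:,:2])[0][:2]
for z in(88,101):print(z,((proj(ms,np.c_[x+57*np.cos(th),y+57*np.sin(th),0*th+z])-[180,300])*4).round(0).tolist())
print('knob top home/unsnapped',(proj(ms,[[x,y,124],[x,y,137]])-[180,300])*4)
E
```

```text
None 12.55 [428.24 238.45  93.55] [ 0.11 -0.31 -0.44] 0.804
None 13.67 [428.32 238.02 189.37] [ 0.21 -0.27 -0.59] 0.803
None 15.02 [330.27 -99.65 259.82] [1.28 0.16 0.21] 0.802
88 (array([429.51723534, 236.85362425,  55.56190304]), np.float64(0.6735848191755375))
101 (array([428.22081516, 233.07012915,  55.0009044 ]), np.float64(0.6667842764132714))
88 [[140.0, 228.0], [153.0, 328.0], [238.0, 387.0], [343.0, 362.0], [399.0, 271.0], [376.0, 175.0], [296.0, 127.0], [201.0, 147.0]]
101 [[137.0, 215.0], [150.0, 316.0], [236.0, 376.0], [343.0, 350.0], [399.0, 259.0], [377.0, 162.0], [295.0, 113.0], [199.0, 133.0]]
knob top home/unsnapped [[264.7827378  213.03377002]
 [263.38171432 199.3266938 ]]
```

View pics/s6c.png

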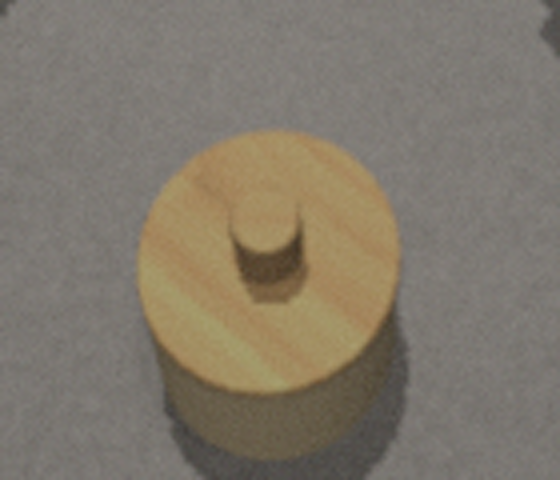

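View pics/t6.png

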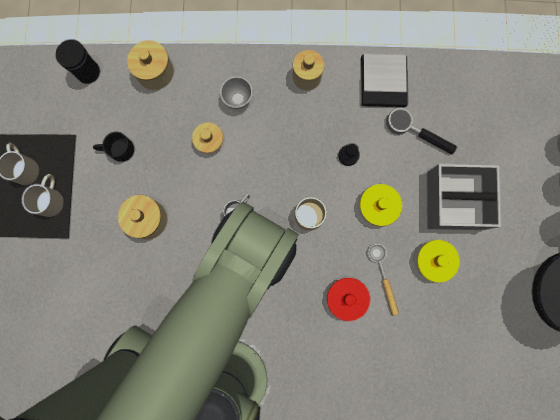

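Side crop: the plate outline spans rows 130 to 393 and the knob top is at (265,222). That fits home (127–388, 213) rather than the nub stop (113–376, 199). In the top view, the small lid at (207,137) and narrow tin at (311,213) haven't moved.

```bash
python3 -c "
from bench import bot
print(bot.get_state()['t']);print(bot.sign_off())"
```

```text
15.1167
the job is handed in; nothing more can be done
None
```

The wide canister is closed. I took the large loose lid by its knob, set it in the mouth and pressed it straight down until it snapped home. Then I let go, moved clear and handed the job in at 15.1 s.

- **Seating:** the lid met the nubs at TCP z = 107.6 mm (107 expected). Pressing was stopped by the 28 N force limit at 94.2 mm (94 expected for home).
- **Final pictures:** in the side view the plate is level, and its outline and knob top fit the snapped-home height better than the nub stop. They sit up to about 2 px lower than predicted. In the top view the canister is upright within about 2 mm of where it stood, and the narrow canister and small lid have not moved.
- **Disagreements:** the two views differed by a few millimetres on the lid's position before the grasp: about 4 mm in y for the plate and 8 mm in x for a hand-picked knob point. The wrist camera confirmed the value I used. No check failed.

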